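# Clear the stapler off the scanner and hold its lid open at 60 degrees

### The arm

A 6-joint arm with a two-finger parallel gripper is mounted at the origin on a cart in front of the work surface, level with it; the furniture and walls round the work are solid. World frame = base frame: x ahead of the robot, y to its left, z up, the work surface at z = 0. Lengths are in m, angles in degrees, forces in N, time in s.
With the tool pointing down it reaches from about 0.4 to 0.825 m from the base axis. Payload 7 kg.
Tool frame: the origin (TCP) lies midway between the tips of the shut fingers; the grasp point (between the pads) lies 19 mm behind it (hold_point_z is the distance from the TCP to the grasp point, in m); z points along the fingers, y is the line along which they close (so a half turn about z gives the same grasp; the last joint's range is limited). The gripper opens to 88 mm and grips with 3 to 60 N. Pads are 19 mm wide; open, the fingers measure 130 mm over their backs; the gripper's body (78 mm by 193 mm) begins 47 mm behind the grasp point.
Start: joints at [-49.326, 20.546, 0.682, 0, -70.136, -16.507], TCP at [0.276, -0.616, 0.227] pointing down, gripper open.
Joint ranges: [-176.03, 176.03], [-82.01, 121.73], [-58.28, 71.71], [-173.87, 95.51], [-174.79, -0.11], [-173.66, 173.66]. Speed limits (degrees/s): [136.94, 136.94, 172.46, 180, 180, 180].

### API

Orientations are given as [roll, pitch, yaw] about the fixed x, y, z axes, in that order (R = Rz(yaw) Ry(pitch) Rx(roll)).
In Python, from plant import get_state, capture, close_job, hold_point_z gives the robot as it stands.
- The arm moves only by the shell command python3 -m inch 'ROWS' [FORCE]. ROWS is text: rows parted by semicolons, each of 5 numbers parted by spaces: the shift along the tool's x, y, z normalised to -1 to 1, where 1 is 0.15 m, then the turn about the tool's z normalised to -1 to 1, where 1 is 360 degrees, then the opening, from 0 (shut) to 1 (fully open). In form: tx ty tz spin grip; .... A call has exactly 8 rows; each row shifts and turns the commanded pose from where the row before left it, along the tool's axes as they then stand; what a row does not reach is not made up. A row lasts 1/8 s, in which the tool goes at most 62.5 mm and 10.7 degrees, less where a joint would pass 70% of its speed; a pose out of reach is approached as far as the arm can. A call with a number of a shift or a turn outside -1 to 1 is refused whole. A call with a gripper value outside its range is refused whole. The fingers move at their own pace and stop on an object; FORCE is the grip in N (left out, the last holds). Time passes only in rows, so rows that do not move let the fingers close, or fill a call up. It gives the time, the measured TCP pose, the force, the opening and the grip force at its end, in the units of the state.
- get_state(): the state, without advancing time (a new reading comes with each control period).
- capture(name): name is "side" or "top"; returns a dict with "color" (400x640x3 uint8, blue, green, red), "mtx" (3x3 intrinsics, pixels), "R" (3x3) and "t" (3): a world point X has camera coordinates R X + t. Camera axes: x right, y down, z forward; pixel columns grow to the right and rows downward; lengths in m; the calibration is good to about 2 mm. A picture is of the moment at which its call begins. There is no depth.
- close_job(): hands the job in; it is judged then, once.
The state is a dict: "time_s": time; "joints": joint angles; "qd": joint speeds; "joint_torque": joint torques, N m; "tcp_pos": TCP position; "eef_rot": TCP orientation; "contact_force": force on the tool from outside, world axes, zero at the start; "moment": the same for the moment, N m; "gripper_width": finger opening in m; "gripper_force": force on a finger pad.
Only numpy, scipy, OpenCV 4.12 (cv2) and the standard library are available. Lean on these libraries where they do the work, as an engineer would, in place of code of your own. Each camera call takes 0.05 s, during which the arm holds its last target. There are 200 camera calls.

### The job

A stapler has been left on the closed lid of the flatbed scanner: set it down (do not drop it) upright on its base in the shallow desk tray, leaving the lid shut meanwhile. Then raise the empty lid by the bar at its front to 60 degrees from closed and finish while still holding it there, so that a colleague can lay a page on the glass; the lid falls shut if let go, so never let it drop. Leave the other things on the desk where they are.

Things in the scene. Friction and masses are not known exactly. Their poses are not given: they have to be found in the camera images.
- scanner: The flatbed scanner, fixed to the desk: a grey base 200 x 270 mm (its x by y) and 48 mm high under a white lid of the same outline, 14 mm thick, from 52 to 66 mm above the desk. Origin: centre of the base's underside, on the desk. Its -x side is the front, roughly towards the robot, where the lid's bar is; z is up. The scanner may stand turned up to 0.25 rad either way.
- lid (a joint): Angle of the scanner's lid in rad: 0 closed (level), growing as the front edge rises; 60 degrees is 1.047; stops at 1.4. The lid (0.28 to 0.48 kg) has no spring or catch; at any angle it falls shut unless held. Holding it at the bar takes less than 3 N.
- hinge (a point): Fixed point on the lid's hinge axis, mid-width: in the scanner's frame 100 mm behind its origin (+x) and 52 mm above the desk. The hinge axis runs along the scanner's y.
- bar (a point): Centre of the bar on the lid (moves with it): straight round bar 12 mm thick along the scanner's y, 128 mm clear between two side arms that join it to the lid. It stands 40 mm (centre) in front of the lid's front edge: an open gap of 34 mm behind it. Lid closed: 59 mm above the desk, 240 mm in front of the hinge axis and 7 mm above it.
- stapler: Desk stapler, loose, 0.13 to 0.27 kg, standing on its base on the closed lid: 125 mm long (its own y), 40 mm high (z up), base plate 34 mm wide and 6 mm thick, its head 20 mm wide (across its x) from 22 mm up to the top at 40 mm. Origin: centre of the base's underside. The head does not swing. (Another stapler at the far right of the desk is not meant.)
- tray: Shallow grey open desk tray, fixed to the desk, 190 x 120 mm (its x by y), 16 mm high, walls and floor 4 mm thick (inside 182 x 112 mm, 12 mm deep). It stands to the left or to the right of the scanner. Origin: centre of its underside, on the desk; z is up.
- glue_stick: Bystander: glue stick standing upright, 22 mm thick, 88 mm high; loose, leave alone. Origin: centre of its underside.
- tape_roll: Bystander: roll of tape lying flat, 93 mm across, 48 mm high; loose, leave alone. Origin: centre of its underside.
- yellow_book: Bystander: small book lying flat, 170 x 119 x 14 mm, on the other side of the scanner from the tray; loose, leave alone. Origin: centre of its underside.
Things that resemble listed ones, but are neither listed nor needed, are in the scene too. Of the things that look like the stapler, the larger one is meant.

How it is judged (in metres and radians):
On the way, in this order (a step that is already met when the one before it is completed fails the run):
1. the stapler stands released in the tray and the lid is shut (x of stapler in the frame of tray between -0.09 and 0.09 m and y of stapler in the frame of tray between -0.055 and 0.055 m and z of stapler in the frame of tray between -0.002 and 0.01 m and angle between stapler's own z axis and vertical below 0.12 rad and contact force between the fingers and stapler below 0.1 N and linear speed of stapler below 0.03 m/s and value of joint lid below 0.05 rad), for 0.2 s.
2. the fingers hold the lid open between 54 and 66 degrees (value of joint lid between 0.942 and 1.152 rad and contact force between the fingers and scanner above 0.5 N), for 0.3 s.
At the end, for the whole second after the job is handed in: The fingers touch the lid with more than 0.5 N and hold it still between 54 and 66 degrees (0.942 to 1.152 rad); the stapler stands at rest, upright and released on the tray's floor (all of step 2 and velocity of joint lid between -0.1 and 0.1 rad/s and x of stapler in the frame of tray between -0.09 and 0.09 m and y of stapler in the frame of tray between -0.055 and 0.055 m and z of stapler in the frame of tray between -0.002 and 0.01 m and angle between stapler's own z axis and vertical below 0.12 rad and contact force between the fingers and stapler below 0.1 N and linear speed of stapler below 0.03 m/s); the arm keeps its last pose, push and grip.
It fails at once if the lid is raised while the stapler still rests on it (value of joint lid above 0.15 rad and contact force between stapler and scanner above 0.1 N).
It fails at once if the lid falls (closes faster than 1.2 rad/s) (velocity of joint lid below -1.2 rad/s).
It fails at once if the stapler is dropped (falls freely more than about 25 mm) (contact force between the fingers and stapler below 0.05 N and linear speed of stapler above 0.7 m/s).
It fails at once if the glue stick, tape roll or book is pushed more than 30 mm, or the glue stick knocked over (distance of any of glue_stick, tape_roll, yellow_book from where it was at the start of the episode above 0.03 m or angle between glue_stick's own z axis and vertical above 0.5 rad).
It also fails if it takes over 56 s, if anything falls off the work surface, if the arm or the gripper's body presses on something with over 40 N, if the wrist force passes 120 N, or if a joint passes its speed limit or range.

## Working session

There is one attempt and no reset: what is moved stays moved. The work goes in short steps, Python scripts to look and compute and a shell command to move; the robot and the scene stay as the last step left them, time stands still between calls to the robot, and variables do not carry over. Pictures are saved under pics/ and viewed, at most 10 in all, crops included, and the job is handed in when it is done.

```bash
mkdir -p pics; ls; python3 - <<'E'
from plant import get_state,capture,hold_point_z
import cv2,numpy as np
np.set_printoptions(precision=4,suppress=True)
for n in("top","side"):
    c=capture(n);cv2.imwrite(f"pics/{n}0.png",c["color"]);print(n,c["mtx"].tolist(),c["R"],c["t"],-c["R"].T@c["t"])
print(get_state(),hold_point_z)
E
```

```text
pics
top [[409.27900623484464, 0.0, 320.27939479328205], [0.0, 409.27900623484464, 196.58988789954728], [0.0, 0.0, 1.0]] [[ 0.0289 -0.9993 -0.0219]
 [-0.9953 -0.0268 -0.0928]
 [ 0.0921  0.0245 -0.9954]] [-0.0042  0.5227  1.0573] [ 0.423  -0.0161  1.1009]
side [[360.87297705033615, 0.0, 322.6726982710895], [0.0, 360.87297705033615, 198.17996115225267], [0.0, 0.0, 1.0]] [[-1.      0.0052 -0.0027]
 [ 0.0046  0.4355 -0.9002]
 [-0.0035 -0.9002 -0.4355]] [0.5183 0.0428 1.1514] [0.5221 1.0151 0.5413]
{'time_s': 0.1, 'joints': array([-49.3244,  20.5901,   0.6394,  -0.0189, -70.1366, -16.5053]), 'qd': array([ 0.0184, -0.0494,  0.0555,  0.1155,  0.0178, -0.0857]), 'joint_torque': array([ -0.002 , -58.4162,  29.3752,   7.0155,   0.0102,  -0.0001]), 'tcp_pos': array([ 0.2762, -0.6154,  0.2257]), 'eef_rot': array([ 179.9112,   -0.0077, -155.8361]), 'contact_force': array([-0.7349,  0.7121, -0.1551]), 'moment': array([ 0.0126,  0.0128, -0.0069]), 'gripper_force': 0.0, 'gripper_width': 0.08773315101048747} 0.0188
```

View pics/top0.png

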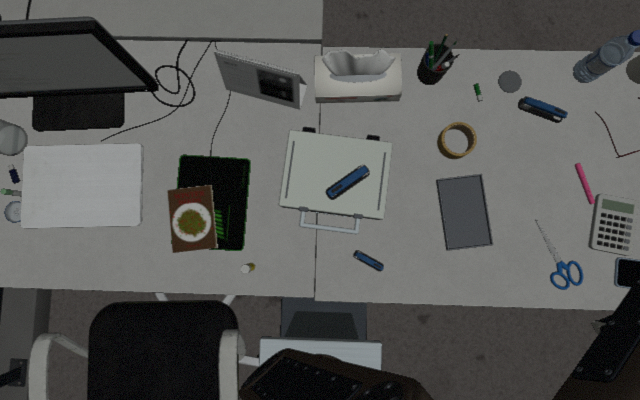

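View pics/side0.png

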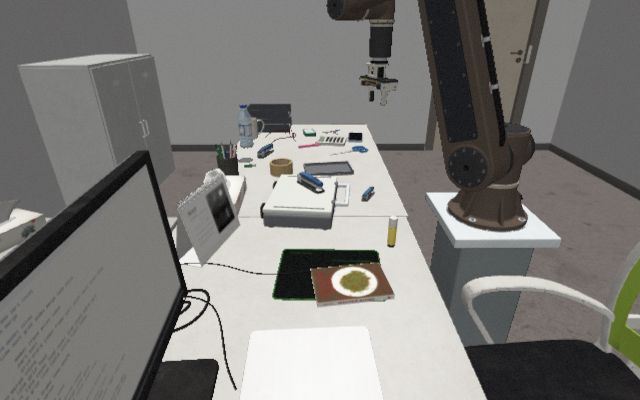

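Candidates for the stapler, in top-view pixels: blue on the lid (348,182), small blue on the desk (368,260) and the far-right one (543,108). I choose the one on the lid, at (310,181) in the side view. The tray is at (464,212) and the bar at (329,229). The glue stick is at (248,268) and the tape at (458,140).

```bash
cat > h.py <<'E'
import cv2,numpy as np
np.set_printoptions(precision=4,suppress=True)
from plant import get_state,capture,close_job
def ray(c,uv):
    d=c["R"].T@(np.linalg.inv(c["mtx"])@np.array([uv[0],uv[1],1.])); return -c["R"].T@c["t"],d
def onz(c,uv,z):
    o,d=ray(c,uv); return o+d*(z-o[2])/d[2]
def tri(c1,u1,c2,u2):
    o1,d1=ray(c1,u1);o2,d2=ray(c2,u2)
    s=np.linalg.lstsq(np.c_[d1,-d2],o2-o1,rcond=None)[0]
    p,q=o1+s[0]*d1,o2+s[1]*d2; return (p+q)/2,np.linalg.norm(p-q)
def blue(im,box):
    x0,y0,x1,y1=box; h=cv2.cvtColor(im,cv2.COLOR_BGR2HSV)
    m=cv2.inRange(h,(95,60,15),(130,255,255)); k=np.zeros_like(m);k[y0:y1,x0:x1]=m[y0:y1,x0:x1]; return k
def rect(m):
    cs,_=cv2.findContours(m,cv2.RETR_EXTERNAL,cv2.CHAIN_APPROX_NONE); c=max(cs,key=cv2.contourArea)
    return cv2.minAreaRect(c)
E
python3 - <<'E'
from h import *
t,s=capture("top"),capture("side")
a=cv2.resize(t["color"][120:280,270:510],None,fx=3,fy=3,interpolation=cv2.INTER_CUBIC)[:, :720]
cv2.imwrite("pics/cropt.png",a)
b=cv2.resize(s["color"][150:240,250:410],None,fx=5,fy=5,interpolation=cv2.INTER_CUBIC)
cv2.imwrite("pics/crops.png",b)
for c,box in((t,(310,155,385,210)),(s,(290,165,330,196))):
    r=rect(blue(c["color"],box));print(r,cv2.boxPoints(r).tolist())
E
```

```text
((347.29205322265625, 181.6439971923828), (10.498759269714355, 46.928192138671875), 55.304847717285156) [[325.0120544433594, 190.6840057373047], [363.5960388183594, 163.9720001220703], [369.5720520019531, 172.60398864746094], [330.9880676269531, 199.3159942626953]]
((311.1178894042969, 178.2877197265625), (24.573528289794922, 6.410486221313477), 29.05460548400879) [[298.8207092285156, 175.12261962890625], [301.9339294433594, 169.51885986328125], [323.4150695800781, 181.45281982421875], [320.3018493652344, 187.05657958984375]]
```

View pics/cropt.png

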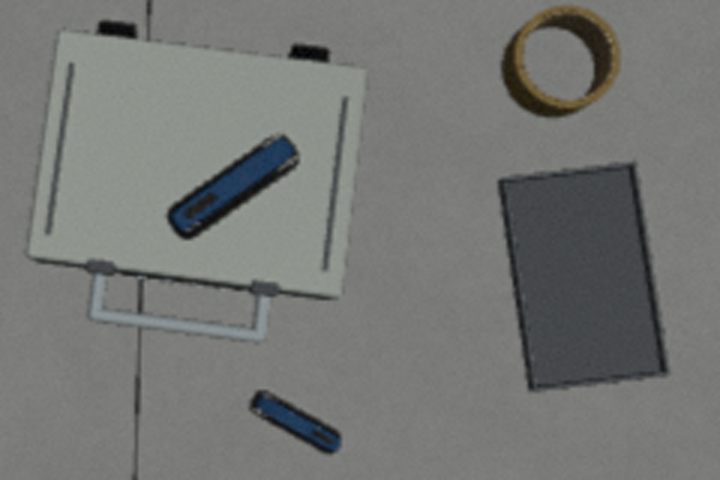

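View pics/crops.png

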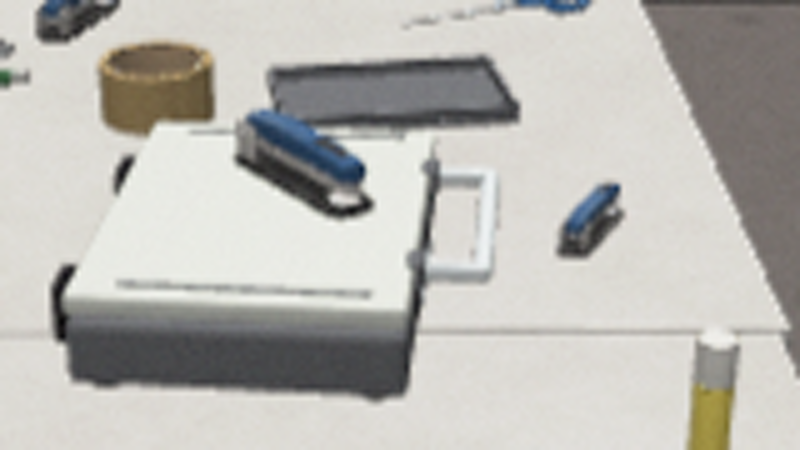

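The crops confirm the large stapler lying diagonally on the lid, with top-crop ends at (180,225) and (287,148). The bar runs from (92,316) to (265,337). The tray is empty, with rim corners at (500,180), (633,163), (666,373) and (530,388).

```bash
python3 - <<'E'
from h import *
t,s=capture("top"),capture("side")
T=lambda x,y:((x+.5)/3+270-.5,(y+.5)/3+120-.5); S=lambda x,y:((x+.5)/5+250-.5,(y+.5)/5+150-.5)
P={"stap_front":((181,224),(358,168)),"stap_back":((288,148),(252,122)),
"barL":((94,315),(490,270)),"barR":((264,336),(492,173)),
"lidBL":((62,32),(66,297)),"lidFL":((30,258),(408,312)),"lidBR":((365,70),(158,125)),"lidFR":((340,295),(436,142)),
"trFL":((530,388),(518,108)),"trFR":((666,373),(488,57)),"trBR":((633,163),(270,67)),"trBL":((500,180),(278,112))}
R={}
for k,(a,b) in P.items():
    p,e=tri(t,T(*a),s,S(*b));R[k]=p;print(k,p,"gap",round(e,4))
z=dict(stap=.106,barL=.059,barR=.059,lid=.066,tr=.016)
Q={}
for k,(a,b) in P.items():
    h=[v for n,v in z.items() if k.startswith(n)][0]; Q[k]=onz(t,T(*a),h)
    print(k,Q[k][:2],onz(s,S(*b),h)[:2])
def yaw(v):return np.degrees(np.arctan2(v[1],v[0]))
print("stap c",(Q["stap_front"]+Q["stap_back"])/2,yaw(Q["stap_back"]-Q["stap_front"]))
r=rect(blue(t["color"],(310,155,385,210)));print("rect",onz(t,r[0],.106))
print("bar",(Q["barL"]+Q["barR"])/2,yaw(Q["barR"]-Q["barL"])+90)
f=(Q["lidFL"]+Q["lidFR"])/2;b=(Q["lidBL"]+Q["lidBR"])/2;print("lid",f,b,yaw(b-f),np.linalg.norm(b-f))
f=(Q["trFL"]+Q["trFR"])/2;b=(Q["trBL"]+Q["trBR"])/2;print("tray",(f+b)/2,yaw(b-f),np.linalg.norm(b-f))
print("glue",tri(t,(243,269),s,(393,220)), "small stapler",onz(t,(368,260),.02))
E
```

```text
stap_front [ 0.5225 -0.0152  0.0946] gap 0.0002
stap_back [ 0.5908 -0.1023  0.0902] gap 0.0045
barL [0.4454 0.0565 0.0593] gap 0.002
barR [ 0.433  -0.0878  0.0591] gap 0.0005
lidBL [0.6905 0.0922 0.0609] gap 0.0013
lidFL [0.4939 0.1124 0.0609] gap 0.0014
lidBR [ 0.6632 -0.1694  0.0614] gap 0.0013
lidFR [ 0.4687 -0.1516  0.055 ] gap 0.0014
trFL [ 0.3949 -0.324   0.0121] gap 0.0005
trFR [ 0.4112 -0.4418  0.0124] gap 0.0001
trBR [ 0.5958 -0.4139  0.0144] gap 0.001
trBL [ 0.5806 -0.2955  0.0203] gap 0.0086
stap_front [ 0.5212 -0.0152] [0.5226 0.0111]
stap_back [ 0.5859 -0.1009] [ 0.5906 -0.064 ]
barL [0.4464 0.0565] [0.4443 0.056 ]
barR [ 0.4328 -0.0877] [ 0.4333 -0.0879]
lidBL [0.6885 0.0916] [0.6894 0.1017]
lidFL [0.4928 0.1118] [0.4949 0.1219]
lidBR [ 0.6615 -0.1687] [ 0.6625 -0.1583]
lidFR [ 0.4689 -0.1502] [ 0.4692 -0.1252]
trFL [ 0.3947 -0.3229] [ 0.3961 -0.3141]
trFR [ 0.4112 -0.4404] [ 0.4119 -0.4319]
trBR [ 0.595  -0.4133] [ 0.596  -0.4097]
trBL [ 0.5768 -0.2964] [ 0.5854 -0.3078]
stap c [ 0.5536 -0.0581  0.106 ] -52.9438770282335
rect [ 0.5547 -0.0554  0.106 ]
bar [ 0.4396 -0.0156  0.059 ] -5.388434788461609
lid [ 0.4808 -0.0192  0.066 ] [ 0.675  -0.0385  0.066 ] -5.679113876896461 0.19510342521562538
tray [ 0.4944 -0.3683  0.016 ] 8.338100595787857 0.18493168165825422
glue (array([0.3341, 0.1947, 0.0803]), np.float64(0.0035017148156405607)) small stapler [ 0.3603 -0.1188  0.02  ]
```

```bash
cat >> h.py <<'E'
from scipy.spatial.transform import Rotation as Ro
def go(target,yaw=None):
    s=get_state();R=Ro.from_euler("xyz",s["eef_rot"],degrees=True).as_matrix()
    d=R.T@(np.array(target)-s["tcp_pos"]); print("t",s["time_s"],"tcp",s["tcp_pos"],s["eef_rot"],"j",s["joints"],"F",s["contact_force"],"w",s["gripper_width"],s["gripper_force"])
    print("shift units",d/.15, "" if yaw is None else "spin units %.4f"%(-((yaw-s["eef_rot"][2]+180)%360-180)/360))
E
python3 -m inch '0 0 0 -0.0286 1;0 0 0 -0.0286 1;0 0 0 -0.0286 1;0 0 0 -0.0286 1;0 0 0 -0.0286 1;0 0 0 -0.0286 1;0 0 0 -0.0286 1;0 0 0 -0.0286 1'
python3 -m inch '0 0 0 -0.0286 1;0 0 0 -0.0286 1;-0.155 -0.31 0 0 1;-0.155 -0.31 0 0 1;-0.155 -0.31 0 0 1;-0.155 -0.31 0 0 1;-0.155 -0.31 0 0 1;-0.155 -0.31 0 0 1'
python3 -c "
from h import *
go([.554,-.057,.16],-53)"
```

```text
time_s: 1.3
tcp_pos: [0.2763, -0.6158, 0.2264]
eef_rot: [180.0, 0.0, -73.1]
contact_force: [0.6, 0.7, -0.1]
gripper_width: 0.0875
gripper_force: 0.0
time_s: 2.3
tcp_pos: [0.4151, -0.3347, 0.2268]
eef_rot: [-180.0, -0.0, -52.9]
contact_force: [1.3, 0.1, 0.2]
gripper_width: 0.0878
gripper_force: 0.0
t 2.3 tcp [ 0.4151 -0.3347  0.2268] [-179.984    -0.0254  -52.8774] j [-17.796    7.1467 -17.1715   0.0016 -65.6518  54.9179] F [1.284  0.0946 0.1506] w 0.08782118066654569 0.0
shift units [-0.9173 -1.8556  0.4453] spin units 0.0003
```

```bash
python3 -m inch '-0.152 -0.31 0.05 0 1;-0.152 -0.31 0.05 0 1;-0.152 -0.31 0.05 0 1;-0.152 -0.31 0.05 0 1;-0.152 -0.31 0.05 0 1;-0.152 -0.31 0.05 0 1;0 0 0.1 0 1;0 0 0 0 1'
python3 - <<'E'
from h import *
go([.554,-.057,.076],-53)
t,s=capture("top"),capture("side")
a=cv2.resize(t["color"][130:230,290:410],None,fx=3,fy=3);b=cv2.resize(s["color"][110:240,260:380],None,fx=3,fy=3)
b=b[:300*1+90];a=cv2.copyMakeBorder(a,0,b.shape[0]-a.shape[0],0,0,cv2.BORDER_CONSTANT)
cv2.imwrite("pics/ap.png",np.hstack([a,b]))
E
```

```text
time_s: 3.3
tcp_pos: [0.5533, -0.0587, 0.1652]
eef_rot: [179.9, 0.1, -52.8]
contact_force: [0.1, -0.2, 0.6]
gripper_width: 0.0875
gripper_force: 0.0
t 3.3 tcp [ 0.5533 -0.0587  0.1652] [179.8521   0.0844 -52.8395] j [ 14.0935  12.3623 -19.2664  -0.0231 -58.5404  23.0792] F [ 0.1486 -0.2037  0.5928] w 0.08750463800603897 0.0
shift units [-0.0054 -0.0119  0.5948] spin units 0.0004
```

View pics/ap.png

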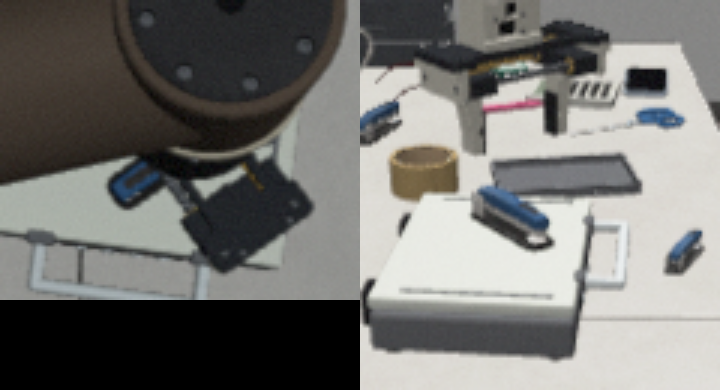

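The picture shows the open fingers straddling the stapler crosswise: tips at (475,150) and (555,133), stapler below at (510,212). I'll descend and grip.

```bash
python3 -m inch '0 -0.01 0.2 0 1;0 0 0.2 0 1;0 0 0.1 0 1;0 0 0.08 0 1;0 0 0 0 1;0 0 0 0 0;0 0 0 0 0;0 0 0 0 0' 25
python3 -m inch '0 0 0 0 0;0 0 0 0 0;0 0 0 0 0;0 0 0 0 0;0 0 0 0 0;0 0 0 0 0;0 0 0 0 0;0 0 0 0 0' 25
```

```text
time_s: 4.4
tcp_pos: [0.5559, -0.0577, 0.0801]
eef_rot: [-180.0, -0.0, -52.9]
contact_force: [0.8, 0.1, -1.2]
gripper_width: 0.063
gripper_force: 0.0
time_s: 5.4
tcp_pos: [0.5557, -0.0578, 0.0796]
eef_rot: [-180.0, -0.0, -52.9]
contact_force: [1.7, 0.6, 0.1]
gripper_width: 0.0192
gripper_force: 25.0
```

```bash
python3 -m inch '0 0 -0.1 0 0;0 0 -0.2 0 0;0 0 -0.2 -0.0283 0;0 0 0 -0.0283 0;0 0 0 -0.0283 0;0 0 0 -0.0283 0;0 0 0 -0.0283 0;0 0 0 -0.0285 0' 25
python3 -m inch '-0.05 0.15 0 0 0;-0.1 0.27 0 0 0;-0.1 0.27 0 0 0;-0.1 0.27 0 0 0;-0.1 0.27 0 0 0;-0.1 0.27 0 0 0;-0.1 0.27 0 0 0;-0.053 0.2 0 0 0' 25
python3 - <<'E'
from h import *
go([.4944,-.3683,.019],8.3)
t,s=capture("top"),capture("side")
b=cv2.resize(s["color"][90:220,260:380],None,fx=4,fy=4);cv2.imwrite("pics/pl.png",b)
E
```

```text
time_s: 6.4
tcp_pos: [0.5553, -0.058, 0.1554]
eef_rot: [-180.0, 0.0, 8.7]
contact_force: [0.8, -0.9, -2.3]
gripper_width: 0.0188
gripper_force: 25.0
time_s: 7.4
tcp_pos: [0.4931, -0.3671, 0.1554]
eef_rot: [-180.0, 0.0, 8.3]
contact_force: [0.7, -0.4, -1.4]
gripper_width: 0.0188
gripper_force: 25.0
t 7.4 tcp [ 0.4931 -0.3671  0.1554] [-179.9947    0.0146    8.2662] j [-18.4868  18.0087 -12.8121   0.0022 -59.1947 116.7519] F [ 0.7385 -0.4327 -1.365 ] w 0.018807165820617925 25.001040876377374
shift units [0.0079 0.0093 0.9091] spin units -0.0001
```

View pics/pl.png

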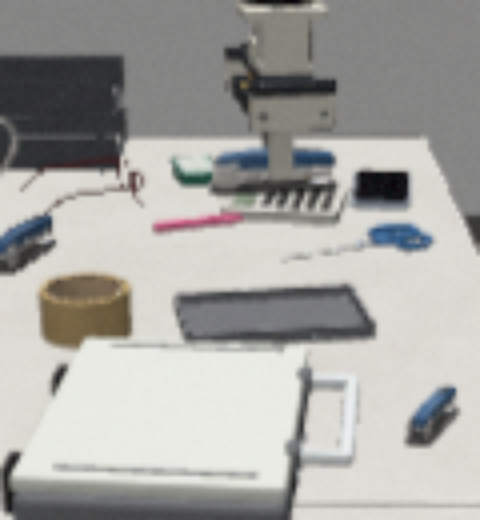

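The stapler is held level, spanning (212–335,170), with the finger near its middle. The tray below it, at (275,312), is clear and the lid is closed. Lowering now.

```bash
python3 -m inch '0 0 0.1 0 0;0 0 0.2 0 0;0 0 0.2 0 0;0 0 0.2 0 0;0 0 0.1 0 0;0 0 0.05 0 0;0 0 0.02 0 0;0 0 0 0 0' 25
python3 -m inch '0 0 0.01 0 0;0 0 0 0 0;0 0 0.01 0 0;0 0 0 0 0;0 0 0.01 0 0;0 0 0 0 0;0 0 0 0 0;0 0 0 0 0' 25
```

```text
time_s: 8.5
tcp_pos: [0.4945, -0.3656, 0.0247]
eef_rot: [180.0, -0.1, 8.3]
contact_force: [-0.7, -0.2, -1.6]
gripper_width: 0.019
gripper_force: 25.0
time_s: 9.5
tcp_pos: [0.4941, -0.3655, 0.0196]
eef_rot: [180.0, -0.0, 8.3]
contact_force: [0.4, 0.2, -2.5]
gripper_width: 0.0191
gripper_force: 25.0
```

```bash
python3 -m inch '0 0 0.005 0 0;0 0 0 0 0;0 0 0.005 0 0;0 0 0 0 0;0 0 0.005 0 0;0 0 0 0 0;0 0 0 0 0;0 0 0 0 0' 25
```

```text
time_s: 10.5
tcp_pos: [0.4942, -0.3655, 0.0176]
eef_rot: [180.0, -0.0, 8.3]
contact_force: [-1.7, 1.9, 4.9]
gripper_width: 0.0186
gripper_force: 25.0
```

Contact with the floor. I'll release with a partial opening, then rise.

```bash
python3 -m inch '0 0 0 0 0.5;0 0 0 0 0.5;0 0 0 0 0.5;0 0 0 0 0.5;0 0 0 0 0.5;0 0 0 0 0.5;0 0 -0.05 0 0.5;0 0 -0.1 0 0.5' 25
python3 -m inch '0 0 -0.3 0 0.5;0 0 -0.3 0 0.5;0 0 -0.3 0 0.5;0 0 0 0 0.5;0 0 0 0 0.5;0 0 0 0 0.5;0 0 0 0 0.5;0 0 0 0 0.5' 25
python3 - <<'E'
from h import *
go([.44,-.0156,.2],84.5)
t,s=capture("top"),capture("side")
b=cv2.resize(s["color"][90:220,260:380],None,fx=4,fy=4);cv2.imwrite("pics/pl2.png",b)
E
```

```text
time_s: 11.5
tcp_pos: [0.4937, -0.3654, 0.0402]
eef_rot: [-180.0, 0.1, 8.3]
contact_force: [0.2, 0.5, -0.0]
gripper_width: 0.044
gripper_force: 0.0
time_s: 12.5
tcp_pos: [0.4939, -0.3654, 0.1741]
eef_rot: [-180.0, 0.1, 8.3]
contact_force: [-0.5, -0.3, 1.3]
gripper_width: 0.044
gripper_force: 0.0
t 12.5 tcp [ 0.4939 -0.3654  0.1741] [-179.9678    0.0673    8.3278] j [-18.307   17.1054 -11.4546   0.0016 -61.5145 116.6341] F [-0.4797 -0.3098  1.2912] w 0.04398118403123518 0.0
shift units [-0.0177 -2.3597 -0.1712] spin units -0.2116
```

View pics/pl2.png

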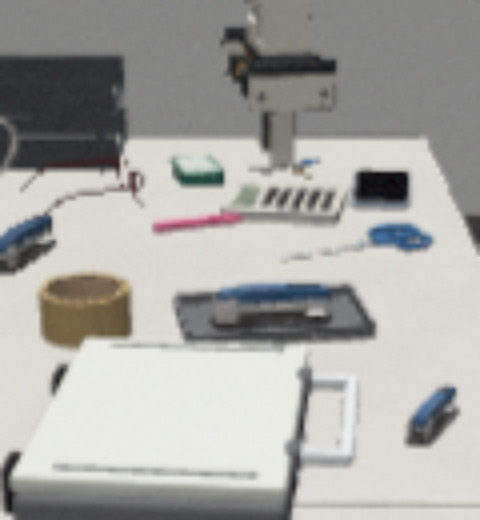

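The picture shows the stapler standing upright in the tray at (275,305), with the lid closed and the bar free. Before grasping I'll refine the bar's position with brightness profiles.

```bash
python3 -m inch '0 0 0 0.0289 0.28;0 0 0 0.0289 0.28;0 0 0 0.0289 0.28;0 0 0 0.0289 0.28;0 0 0 0.0289 0.28;0 0 0 0.0289 0.28;0 0 0 0.0289 0.28;0 0 0 0.0289 0.28'
python3 - <<'E'
from h import *
def px(c,X):
    p=c["mtx"]@(c["R"]@X+c["t"]);return p[:2]/p[2]
u=np.array([.9954,-.0958,0]);v=np.array([.0958,.9954,0])
for n in("top","side"):
    c=capture(n);g=cv2.cvtColor(c["color"],cv2.COLOR_BGR2GRAY).astype(np.float32)
    for dy in(-.04,0,.04):
        ds=np.arange(-.03,.032,.003);val=[]
        for d in ds:
            w=[px(c,np.array([.4396,-.0156,.059])+u*d+v*(dy+e)) for e in np.linspace(-.015,.015,7)]
            val.append(cv2.remap(g,np.float32(w)[:,0][None],np.float32(w)[:,1][None],cv2.INTER_LINEAR).mean())
        print(n,dy,np.round(val).astype(int))
        x=np.array(val)-np.median(val);x=np.clip(x-3,0,None)*(abs(ds)<.015);print("  centre %.4f"%((x*ds).sum()/x.sum()))
go([.4396,-.0156,.174],-95.5)
E
```

```text
time_s: 13.6
tcp_pos: [0.4941, -0.3655, 0.1747]
eef_rot: [180.0, 0.0, -75.2]
contact_force: [0.1, 0.0, -0.1]
gripper_width: 0.0243
gripper_force: 0.0
top -0.04 [155 156 156 156 155 156 156 154 137 159 179 167 139 153 157 156 157 157
 156 157 156]
  centre 0.0008
top 0 [155 155 157 156 157 157 156 154 139 156 179 169 142 152 156 157 156 156
 156 155 156]
  centre 0.0010
top 0.04 [148 148 150 150 150 151 151 149 135 153 178 171 138 137 143 144 144 145
 146 145 145]
  centre 0.0009
side -0.04 [218 218 218 218 218 218 218 216 206 195 231 236 216 192 197 196 198 200
 199 198 196]
  centre 0.0017
side 0 [219 219 219 219 219 219 219 218 203 204 229 235 218 204 219 219 220 220
 220 219 219]
  centre 0.0020
side 0.04 [219 220 219 219 219 220 220 220 216 202 229 237 222 209 218 220 219 219
 220 221 218]
  centre 0.0021
t 13.7 tcp [ 0.4941 -0.3655  0.1747] [179.9903   0.0095 -75.0315] j [-18.3058  17.0628 -11.4344  -0.003  -61.5161  33.2758] F [0.4861 0.0374 0.3396] w 0.024420933822760966 0.0
shift units [-2.3471 -0.2516  0.0049] spin units 0.0569
```

```bash
python3 -m inch '0 0 0 0.0284 0.28;0 0 0 0.0284 0.28;-0.327 0.0825 0 0 0.28;-0.327 0.0825 0 0 0.28;-0.327 0.0825 0 0 0.28;-0.327 0.0825 0 0 0.28;-0.327 0.0825 0 0 0.28;-0.327 0.0825 0 0 0.28'
python3 -m inch '-0.2 0.05 0 0 0.28;-0.127 0.03 0 0 0.28;0 0 0.2 0 0.28;0 0 0.1 0 0.28;0 0 0 0 0.28;0 0 0 0 0.28;0 0 0 0 0.28;0 0 0 0 0.28'
python3 - <<'E'
from h import *
go([.4406,-.0157,.045],-95.5)
E
```

```text
time_s: 14.7
tcp_pos: [0.4473, -0.0641, 0.175]
eef_rot: [-180.0, 0.0, -95.1]
contact_force: [1.0, 0.7, 0.6]
gripper_width: 0.0249
gripper_force: 0.0
time_s: 15.7
tcp_pos: [0.4406, -0.0155, 0.1303]
eef_rot: [-179.9, 0.0, -95.3]
contact_force: [-0.4, 0.2, 0.6]
gripper_width: 0.0249
gripper_force: 0.0
t 15.7 tcp [ 0.4406 -0.0155  0.1303] [-179.947     0.0266  -95.3346] j [ 23.7725   3.3938 -35.4858   0.0033 -51.0611 -29.1091] F [-0.4279  0.1797  0.5813] w 0.024879478527715188 0.0
shift units [0.0013 0.0001 0.5688] spin units 0.0005
```

```bash
python3 -m inch '0 0 0.1 0 0.28;0 0 0.1 0 0.28;0 0 0.1 0 0.28;0 0 0.05 0 0.28;0 0 0.05 0 0.28;0 0 0.02 0 0.28;0 0 0 0 0.28;0 0 0 0 0.28'
python3 -c "
from h import *
go([.4406,-.0157,.045],-95.5)"
```

```text
time_s: 16.7
tcp_pos: [0.4405, -0.0155, 0.0671]
eef_rot: [-180.0, 0.0, -95.3]
contact_force: [0.3, -0.1, -0.1]
gripper_width: 0.0243
gripper_force: 0.0
t 16.7 tcp [ 0.4405 -0.0155  0.0671] [-179.9723    0.0126  -95.3473] j [ 23.7837   8.6756 -40.0436   0.0037 -41.2505 -29.1338] F [ 0.3323 -0.1437 -0.1081] w 0.02426045730363527 0.0
shift units [ 0.0013 -0.0009  0.1473] spin units 0.0004
```

```bash
python3 -m inch '0 0 0.05 0 0.28;0 0 0.05 0 0.28;0 0 0.04 0 0.28;0 0 0 0 0.28;0 0 0 0 0;0 0 0 0 0;0 0 0 0 0;0 0 0 0 0' 15
python3 - <<'E'
from h import *
go([.4406,-.0157,.045],-95.5)
c=capture("side");cv2.imwrite("pics/bar.png",cv2.resize(c["color"][130:240,270:400],None,fx=4,fy=4))
# commanded steps along the arc, units (tool y=-scanner x, tool z down)
th=np.radians(np.linspace(0,60,25));x=-(.240*np.cos(th)-.007*np.sin(th));z=.24*np.sin(th)+.007*np.cos(th)
print(np.round(np.c_[-np.diff(x),-np.diff(z)]/.15,3).tolist())
E
```

```text
time_s: 17.7
tcp_pos: [0.4426, -0.0155, 0.0467]
eef_rot: [-179.8, 0.0, -95.3]
contact_force: [7.6, -5.9, -1.9]
gripper_width: 0.0114
gripper_force: 15.1
t 17.7 tcp [ 0.4426 -0.0155  0.0467] [-179.7623    0.0378  -95.3061] j [ 23.7291  10.7121 -41.3055   0.1344 -37.7564 -29.1413] F [ 7.5684 -5.8647 -1.868 ] w 0.011384271387775554 15.05345419049263
shift units [0.0024 0.0135 0.0116] spin units 0.0005
[[-0.004, -0.07], [-0.007, -0.07], [-0.01, -0.069], [-0.013, -0.069], [-0.016, -0.068], [-0.019, -0.067], [-0.021, -0.066], [-0.024, -0.065], [-0.027, -0.064], [-0.03, -0.063], [-0.033, -0.062], [-0.035, -0.06], [-0.038, -0.059], [-0.04, -0.057], [-0.043, -0.055], [-0.045, -0.053], [-0.048, -0.051], [-0.05, -0.049], [-0.052, -0.047], [-0.054, -0.044], [-0.056, -0.042], [-0.057, -0.04], [-0.059, -0.037], [-0.061, -0.034]]
```

View pics/bar.png

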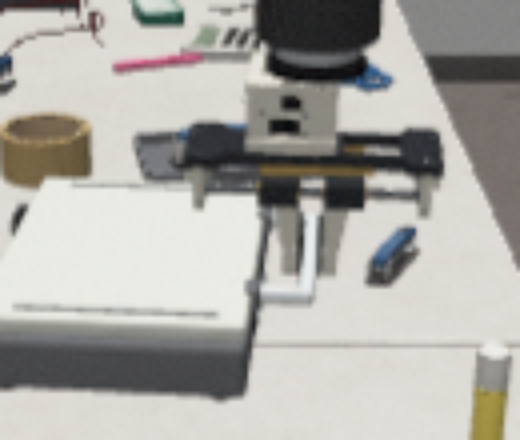

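The fingers hold the bar at (310,245), one finger in the gap behind it, and nothing else is touched. Raising along the arc, with the first row also correcting the 2 mm offset.

```bash
python3 -m inch '-0.019 0 -0.07 0 0;-0.007 0 -0.07 0 0;0 0 0 0 0;0 0 0 0 0;0 0 0 0 0;0 0 0 0 0;0 0 0 0 0;0 0 0 0 0' 15 >/dev/null; python3 -c "
from h import *
go([.4406,-.0157,.045],-95.5)"
```

```text
t 18.75 tcp [ 0.4446 -0.0128  0.0684] [-179.6167   -0.0509  -95.2512] j [ 24.1186   8.7095 -39.9022   0.3535 -41.0798 -29.6355] F [ 15.8439 -18.8688  -3.3696] w 0.011588632245410931 15.043042972683907
shift units [0.0217 0.0256 0.1558] spin units 0.0007
```

I put the backward shift in the x column by mistake; correcting that before going on.

```bash
python3 -m inch '0.013 -0.013 0 0 0;0.013 -0.013 0 0 0;0.01 0 0 0 0;0 0 0 0 0;0 0 0 0 0;0 0 0 0 0;0 0 0 0 0;0 0 0 0 0' 15 >/dev/null; python3 -c "
from h import *
go([.4422,-.0157,.0677],-95.5)"
```

```text
t 19.75 tcp [ 0.4445 -0.0148  0.0669] [-179.9207    0.241   -95.3962] j [ 23.4787   9.0187 -39.5297  -0.2618 -41.2661 -28.6786] F [-4.6819 19.1481 -1.911 ] w 0.011189988602282288 15.015329271554947
shift units [ 0.0073  0.0145 -0.0056] spin units 0.0003
```

```bash
python3 -m inch '-0.018 0.006 0 0 0;0 -0.01 -0.069 0 0;0 -0.013 -0.069 0 0;0 -0.016 -0.068 0 0;0 -0.019 -0.067 0 0;0 0 0 0 0;0 0 0 0 0;0 0 0 0 0' 15 >/dev/null; python3 -c "
from h import *
go([.45,-.0157,.107],-95.5)"
```

```text
t 20.75 tcp [ 0.453  -0.0153  0.1079] [-179.8885    0.0328  -95.3497] j [ 23.1181   6.2847 -35.8331   0.0328 -47.7686 -28.4899] F [ 6.0145 -1.4013 -3.4371] w 0.011155564888996588 14.999140799045563
shift units [0.0042 0.0195 0.006 ] spin units 0.0004
```

```bash
python3 -m inch '0 -0.027 -0.066 0 0;0 -0.024 -0.065 0 0;0 -0.027 -0.064 0 0;0 -0.03 -0.063 0 0;0 -0.033 -0.062 0 0;0 0 0 0 0;0 0 0 0 0;0 0 0 0 0' 15 >/dev/null; python3 -c "
from h import *
go([.473,-.0185,.155],-95.5)"
```

```text
t 21.75 tcp [ 0.4724 -0.0175  0.1554] [179.9358  -0.0085 -95.3595] j [ 21.7994   4.9588 -29.8556  -0.0265 -55.2466 -27.1438] F [-0.6056  2.1623 -1.0816] w 0.01131672992629875 15.014181286096573
shift units [ 0.0065 -0.0044  0.0024] spin units 0.0004
```

```bash
python3 -m inch '0 -0.035 -0.06 0 0;0 -0.038 -0.059 0 0;0 -0.04 -0.057 0 0;0 -0.043 -0.055 0 0;0 -0.045 -0.053 0 0;0 -0.048 -0.051 0 0;0 0 0 0 0;0 0 0 0 0' 15 >/dev/null; python3 -c "
from h import *
go([.473,-.0185,.155],-95.5)"
```

```text
t 22.75 tcp [ 0.5093 -0.0212  0.207 ] [179.8899  -0.0266 -95.3644] j [ 19.6962   5.8129 -21.4288  -0.0254 -62.8693 -25.049 ] F [-7.7402  4.3311  6.2513] w 0.011564808801772134 15.018603801727295
shift units [0.0042 0.242  0.347 ] spin units 0.0004
```

```bash
python3 -m inch '0 -0.045 -0.053 0 0;0 -0.049 -0.05 0 0;0 -0.051 -0.048 0 0;0 -0.053 -0.045 0 0;0 -0.055 -0.043 0 0;0 0 0 0 0;0 0 0 0 0;0 0 0 0 0' 15 >/dev/null; python3 -c "
from h import *
go([.473,-.0185,.155],-95.5)"
```

```text
t 23.75 tcp [ 0.5483 -0.025   0.2415] [179.9821  -0.0417 -95.3678] j [ 17.8713   8.1252 -14.0487   0.0337 -67.859  -23.2518] F [ 2.3232 -5.4746 -6.7364] w 0.011499598187108597 14.986378848552704
shift units [0.0037 0.5035 0.5765] spin units 0.0004
```

```bash
python3 -m inch '0 -0.06 -0.035 0 0;0 -0.06 -0.033 0 0;0 0 0 0 0;0 0 0 0 0;0 0 0 0 0;0 0 0 0 0;0 0 0 0 0;0 0 0 0 0' 15 >/dev/null; python3 - <<'E'
from h import *
go([.473,-.0185,.155],-95.5)
s=get_state();p=s["tcp_pos"]
print("theta z",np.degrees(np.arcsin((p[2]+.0123-.052)/.2401))-1.67,"x",np.degrees(np.arccos((.24-(p[0]-.4426)/.9954)/.2401))-1.67)
c=capture("side");cv2.imwrite("pics/end.png",cv2.resize(c["color"][70:240,240:420],None,fx=3.5,fy=3.5))
E
```

```text
t 24.75 tcp [ 0.5664 -0.0268  0.2528] [179.9997  -0.0552 -95.3513] j [ 17.1029   9.4685 -10.921    0.0543 -69.6318 -22.4731] F [-1.0076 -4.9559 -1.9386] w 0.011230092456237208 14.99298021197319
shift units [0.0026 0.6248 0.6521] spin units 0.0004
theta z 60.90432269254226 x 59.529584974566426
```

View pics/end.png

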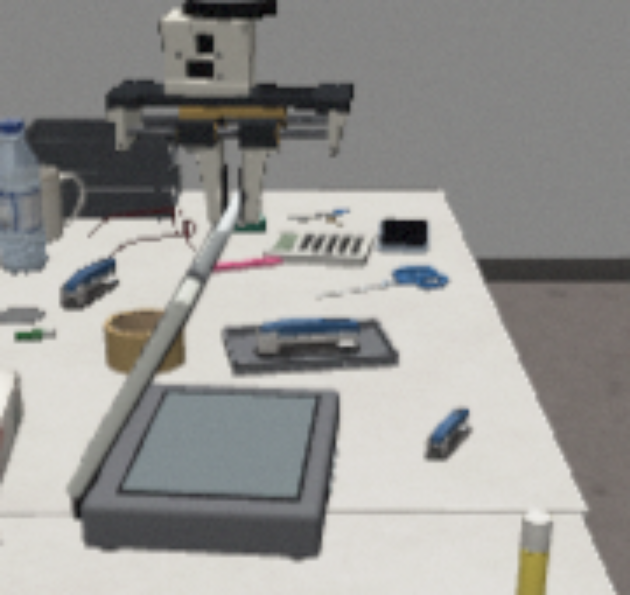

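The lid is held open at about 60° by the bar at (235,205), and the stapler is upright in the tray at (310,340). The neighbouring things have not moved, so I'm handing in.

```bash
python3 -c "
from plant import close_job
print(close_job())"
```

```text
the job is handed in; nothing more can be done
None
```

The stapler stands upright and released in the tray, and the job was handed in at about 25 s with the gripper still holding the lid at roughly 60° (estimated 59.5–60.9° from the arm position); no verdict came back.

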